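# Close the starter jar with its bayonet lid

### The job

Close the glass jar with its lid: set the lid into the collar on the jar, turn it lightly until its two lugs drop through the two slots, press it down against the spring seal and twist it clockwise (seen from above) to the stop, so that the lock tab is pushed along and the lid stays locked when you let go. The jar is glass: feel your way, keep the contact forces between lid and jar below about 50 N in all (the spring alone makes about 20 N of that), and do not knock the other things on the counter.

Things in the scene. Friction and masses are not known exactly. Their poses are not given: they have to be found in the camera images.
- jar: Tall clear glass jar, 96 mm in diameter, bolted down in a flat steel stand (150 mm along its x, 110 mm along its y, 10 mm thick); it does not move. Origin: centre of the stand's underside, on the jar's vertical axis; z up. A round steel collar, 98 mm in diameter, is clamped on its mouth and cannot be turned.
- jar_mouth (a point): Centre of the collar's top face, on the jar's axis, 165 mm above the counter; axes as the jar. Mouth 63 mm in diameter; lip 5 mm thick, with two opposite slots 14 mm wide, from the mouth out to 45 mm from the axis. The line of the slots is not measured: it lies 0.12 to 0.92 rad anticlockwise (from above) of the jar's x axis; see or feel where.
- jar_under_lip (a point): On the jar's axis, 5 mm below the collar's top: underside of the lip. Beneath it the lugs run clockwise (seen from above) 0.60 rad from the slots to fixed stops; anticlockwise they are blocked beside the slots.
- jar_seal (a point): On the jar's axis, 12 mm below the collar's top: the top of the black rubber seal plate at rest, 54 mm in diameter. It springs back up: 3 N to start moving it down, 1.2 N more for each mm, hard bottom after 7 mm.
- lid: White plastic plug lid, about 0.2 kg, standing upright on the counter. Origin: centre of its underside; z up. Round plug 59 mm in diameter, 19 mm high, lowest 5 mm tapered to 52 mm. Origin height above the counter: 159 mm with the lugs resting on the collar, 149 mm locked (lugs against the lip's underside), 146 mm pressed to the bottom.
- lid_lug (a point): Outer end of one of the lid's two opposite, equal lugs, 41 mm along the lid's x from its axis, at mid-height (8.5 mm above the lid's underside). Each lug is 10 mm wide, from 6 to 11 mm above the underside. Half a turn of the lid makes no difference.
- lid_grip (a point): Middle of the lid's upright grip bar, on its axis, 45 mm above its underside. The bar runs along the lid's x: 48 mm long, 12 mm thick in y, from 19 to 59 mm above the underside.
- lock_tab (a joint): Dark steel tab sticking out sideways through the collar's skirt, 9 mm past it, with a small upright end. A lug pushes it along the rim over the last 0.23 rad of the twist. 0 = rest (lid not locked), grows in m as it is pushed clockwise; about 0.008 when the lid is at the stop (limit 0.012). A weak spring, under 1 N, returns it.
- timer: White plastic kitchen timer with a turning knob on top, 68 mm in diameter, 60 mm high. Origin: centre of underside. Leave it alone.
- dish: Grey ceramic proofing dish, 150 mm in diameter, 65 mm high. Origin: centre of underside. Leave it alone.
- spoon: Bamboo spoon, 240 mm long along its x. Leave it alone.
- scraper: Steel bowl scraper 100 by 130 mm with a round wooden grip along one edge, 20 mm high. Leave it alone.
Things that resemble listed ones, but are neither listed nor needed, are in the scene too. Leave any green or pink look-alike of the lid alone.

How it is judged (in metres and radians):
On the way, in this order (a step that is already met when the one before it is completed fails the run):
1. the lid's nose is in the collar's mouth (horizontal distance between lid and jar below 0.004 m and z of lid in the frame of jar below 0.164 m), for 0.05 s.
2. the lugs are down through the slots, below the lip (horizontal distance between lid and jar below 0.004 m and z of lid in the frame of jar below 0.1505 m), for 0.05 s.
3. the lid is twisted to the stop (horizontal distance between lid and jar below 0.004 m and z of lid in the frame of jar below 0.151 m and value of joint lock_tab above 0.006 m), for 0.1 s.
At the end, for the whole second after the job is handed in: The lid sits upright (within 0.06 rad) and still in the collar, within 4 mm of the jar's axis, its origin 144 to 151 mm above the counter (lugs under the lip), twisted to the stop so that the lock tab is held more than 6 mm along (all of step 3 and z of lid in the frame of jar above 0.144 m and angle between lid's own z axis and vertical below 0.06 rad and linear speed of lid below 0.02 m/s); the robot touches nothing.
It fails at once if the jar is pushed with more than 55 N in all by the lid (contact force between lid and jar above 55 N).
It fails at once if the jar is pushed with more than 55 N by the robot (contact force between any of the fingers, the arm and jar above 55 N).
It fails at once if the timer, dish, spoon or scraper is moved more than 20 mm (distance of any of timer, dish, spoon, scraper from where it was at the start of the episode above 0.02 m).
It also fails if it takes over 72 s, if anything falls off the work surface, if the arm or the gripper's body presses on something with over 40 N, if the wrist force passes 120 N, or if a joint passes its speed limit or range.

### The arm

A 7-joint arm with a two-finger parallel gripper is mounted at the origin on the work surface. World frame = base frame: x ahead of the robot, y to its left, z up, the work surface at z = 0. Lengths are in m, angles in degrees, forces in N, time in s.
With the tool pointing down it reaches from about 0.35 to 0.9 m from the base axis. Payload 8.1 kg.
Tool frame: the origin (TCP) lies midway between the tips of the shut fingers; the grasp point (between the pads) lies 19 mm behind it; x points along the fingers, y is the direction in which the jaws open and shut, and the axes are right-handed (so a half turn about x gives the same grasp; the last joint's range is limited). The gripper opens to 85 mm and grips with 20 to 120 N. Pads are 22 mm wide; open, the fingers measure 114 mm over their backs; the gripper's body (76 mm by 85 mm) begins 54 mm behind the grasp point. The pads swing forward as they close: fully open they stand 13 mm farther back than shut.
Start: joints at [69.866, 24.895, 1.432, 90.138, -0.665, 64.973, -4.303], TCP at [0.154, -0.606, 0.231] pointing down, gripper open.
Joint ranges: [-149.89, 149.89], [-25.12, 119.58], [-72.63, 75.52], [4.76, 147.25], [-75.54, 255.54], [6.69, 114.76], [-157.13, 157.13]. Speed limits (degrees/s): [127.2, 127.2, 172.46, 172.46, 180, 180, 180].

### API

Orientations are given as a 3x3 rotation matrix whose columns are the frame's x, y, z axes.
In Python, from station import robot gives the robot as it stands.
- The arm moves only by the tool move_arm, never from a script. Its argument "increments" is a list that holds one entry, the list of rows, each a list of 7 numbers: the shift along the tool's x, y, z each as a share of 40 cm, from -1 to 1, then the turn, a rotation vector about the tool's x, y, z each as a share of 30 degrees, from -1 to 1, then the closure, from 0 (fully open) to 1 (shut). A call has 1 to 8 rows; each row shifts and turns the commanded pose from where the row before left it, along the tool's axes as they then stand; what a row does not reach is not made up. A row lasts 1/8 s, in which the tool goes at most 62.5 mm and 10.7 degrees, less where a joint would pass 70% of its speed; a pose out of reach is approached as far as the arm can. A call with a number of a shift or a turn outside -1 to 1 is refused whole. A call with a gripper value outside its range is refused whole. The fingers move at their own pace and stop on an object; the grip force is fixed at half the most. Time passes only in rows, so rows that do not move let the fingers close. It gives the time, the measured TCP pose, the force and the opening at its end, in the units of the state.
- robot.observe(): the state, without advancing time (a new reading comes with each control period).
- robot.capture(name): name is "scene" or "top"; returns the picture (420x560x3 uint8, blue, green, red); there is no depth.
- robot.get_calibration(name): a dict with "intrinsics" (3x3 intrinsics, pixels), "R" (3x3) and "t" (3): a world point X has camera coordinates R X + t. Camera axes: x right, y down, z forward; pixel columns grow to the right and rows downward; lengths in m; the calibration is good to about 2 mm. A picture is of the moment at which its call begins. get_calibration takes no time and is no camera call.
- robot.sign_off(): hands the job in, once; it reports no verdict.
The state is a dict: "time": time; "qpos": joint angles; "qvel": joint speeds; "effort": joint torques, N m; "position": TCP position; "tcp_rot": TCP orientation; "force": force on the tool from outside, world axes, zero at the start; "ft_torque": the same for the moment, N m; "grip_width": opening from 0.0 (shut) to 1.0 (fully open).
Only numpy, scipy, OpenCV 4.12 (cv2) and the standard library are available. Lean on these libraries where they do the work, as an engineer would, in place of code of your own. Each camera call takes 0.05 s, during which the arm holds its last target. There are 200 camera calls.

## Working session

There is one attempt and no reset: what is moved stays moved. The work goes in short steps, Python scripts to look and compute and a tool call to move; the robot and the scene stay as the last step left them, time stands still between calls to the robot, and variables do not carry over. Pictures are saved under pics/ and viewed, about 8 in all and at most 12, crops included, and the job is handed in when it is done.

Besides the shell and the picture viewer there is one more tool, called after ">>>" as a command line: name --argument value ..., lists and objects as JSON in quotes. move_arm: Moves the arm, as the interface text tells. Shift numbers are shares of 40 cm and turn numbers shares of 30 degrees, none past 1 either way. Its arguments: {"type":"object","properties":{"increments":{"type":"array","items":{"type":"array","items":{"type":"array","items":{"type":"number","minimum":-1,"maximum":1}}}}},"required":["increments"]}

```bash
mkdir -p pics; python3 - <<'E'
from station import robot
import cv2,numpy as np
for n in("scene","top"):
    im=robot.capture(n);cv2.imwrite(f"pics/{n}0.png",im)
    c=robot.get_calibration(n);print(n,c)
s=robot.observe();print({k:np.round(v,3).tolist() for k,v in s.items()})
E
```

```text
scene {'intrinsics': array([[530.751595  ,   0.        , 276.8686697 ],
       [  0.        , 530.751595  , 206.53450892],
       [  0.        ,   0.        ,   1.        ]]), 'R': array([[ 0.18496482,  0.98260181, -0.01678399],
       [ 0.63745112, -0.13295716, -0.75893245],
       [-0.74795995,  0.12967683, -0.65095302]]), 't': array([-0.08266276, -0.28013132,  2.06667807])}
top {'intrinsics': array([[416.56526914,   0.        , 274.08350333],
       [  0.        , 416.56526914, 209.89891197],
       [  0.        ,   0.        ,   1.        ]]), 'R': array([[ 0.02022243, -0.99918513,  0.03493035],
       [-0.9870361 , -0.02551602, -0.15845714],
       [ 0.1592193 , -0.03127313, -0.98674779]]), 't': array([-0.04078508,  0.64123067,  1.13545915])}
{'time': 0.1, 'qpos': [69.867, 24.934, 1.431, 90.182, -0.665, 64.974, -4.303], 'qvel': [0.014, -0.066, 0.002, -0.125, 0.011, 0.056, -0.076], 'effort': [0.002, -67.176, 1.028, -31.691, 0.016, 0.007, 0.0], 'position': [0.154, -0.605, 0.231], 'tcp_rot': [[-0.0, 0.246, -0.969], [0.001, -0.969, -0.246], [-1.0, -0.001, 0.0]], 'force': [-0.99, 0.693, -0.39], 'ft_torque': [-0.051, 0.018, -0.019], 'grip_width': 1.003}
```

View pics/scene0.png

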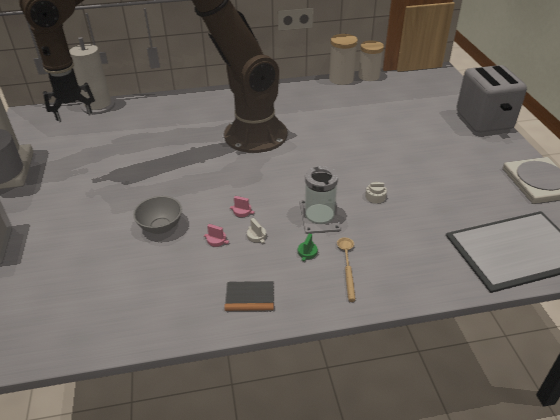

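View pics/top0.png

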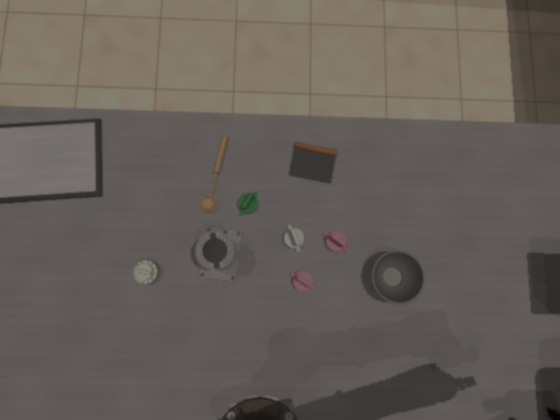

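Scene: white lid at about (257,231), collar at (321,180). Top: lid at (293,238), collar at (215,251), stand around (220,254). I'll make one composite of enlarged crops.

```bash
python3 - <<'E'
import cv2,numpy as np
t=cv2.imread("pics/top0.png");s=cv2.imread("pics/scene0.png")
def cr(im,x,y,w,h,f): return cv2.convertScaleAbs(cv2.resize(im[y:y+h,x:x+w],None,fx=f,fy=f,interpolation=cv2.INTER_CUBIC),alpha=1.5,beta=10)
a=cr(t,185,220,66,50,6) ;b=cr(t,265,215,66,50,6)
c=cr(s,290,160,66,50,6);d=cr(s,225,205,66,50,6)
cv2.imwrite("pics/c1.png",np.vstack([np.hstack([a,b]),np.hstack([c,d])]))
E
```

```text
(no output)
```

View pics/c1.png

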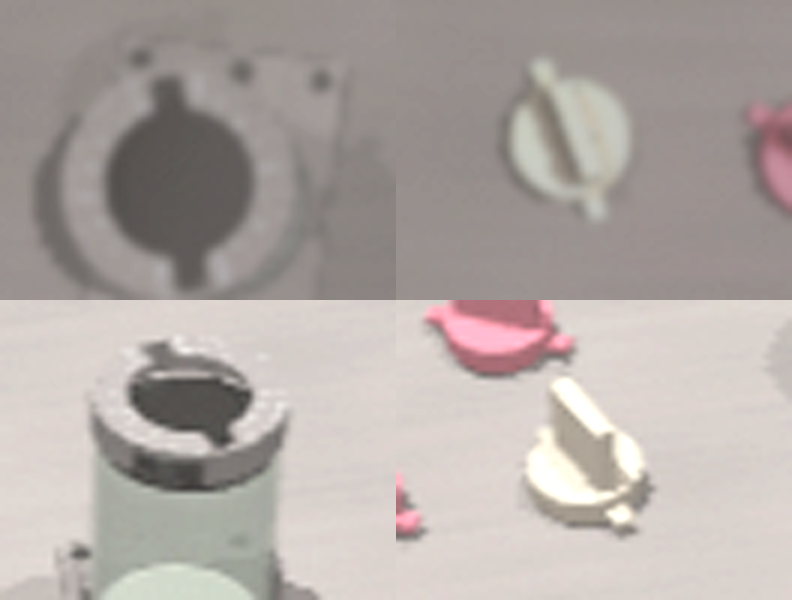

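Composite: the top crop shows slot ends at about (212.5,233) and (216.7,268), and lid lugs at (289.2,226.3) and (298.3,250.3). In the scene crop, the slot ends are at (316.2,168.3) and (327.5,183.3), and the near lug is at (262.7,241).

```bash
cat > h.py <<'E'
from station import robot
import cv2,numpy as np
def P(n):
    c=robot.get_calibration(n);return c["intrinsics"]@np.c_[c["R"],c["t"]]
def plane(n,uv,z):
    c=robot.get_calibration(n);o=-c["R"].T@c["t"]
    d=c["R"].T@np.linalg.solve(c["intrinsics"],[*uv,1]);return o+d*(z-o[2])/d[2]
def tri(a,b):
    X=cv2.triangulatePoints(P("top"),P("scene"),np.array(a,float),np.array(b,float));return (X[:3]/X[3]).ravel()
E
python3 - <<'E'
from h import *
np.set_printoptions(precision=4,suppress=True)
a,b=plane("top",(289.2,226.3),.0085),plane("top",(298.3,250.3),.0085)
print("lugs",a,b,(a+b)/2,np.linalg.norm(a-b),np.degrees(np.arctan2(*(a-b)[1::-1])))
a,b=plane("top",(212.5,233),.165),plane("top",(216.7,268),.165)
print("slots",a,b,(a+b)/2,np.linalg.norm(a-b),np.degrees(np.arctan2(*(a-b)[1::-1])))
print("tri slots",tri((212.5,233),(316.2,168.3)),tri((216.7,268),(327.5,183.3)))
print("tri swapped",tri((212.5,233),(327.5,183.3)),tri((216.7,268),(316.2,168.3)))
print("tri lug",tri((289.2,226.3),(262.7,241)))
t=cv2.imread("pics/top0.png");s=cv2.imread("pics/scene0.png")
# mouth dark disc; scene slots on plane
for n,im,(u,v) in(("top",t,(215,251)),("scene",s,(321,177))):
    g=cv2.cvtColor(im,6).astype(int)
    print(n,g[v,u-20:u+21]);print(g[v-24:v+25,u])
a,b=plane("scene",(316.2,168.3),.165),plane("scene",(327.5,183.3),.165);print("scene slots",a,b,(a+b)/2,np.linalg.norm(a-b))
# lid white mask
hsv=cv2.cvtColor(t,40);m=cv2.inRange(t,(105,120,120),(255,255,255))
m[:215]=0;m[265:]=0;m[:,:270]=0;m[:,318:]=0
k=cv2.connectedComponentsWithStats(m);print(k[2],k[3])
E
```

```text
lugs [ 0.6013 -0.0728  0.0085] [ 0.5315 -0.1004  0.0085] [ 0.5664 -0.0866  0.0085] 0.07504840710502705 21.578074865188505
slots [0.5603 0.1328 0.165 ] [0.4725 0.1185 0.165 ] [0.5164 0.1256 0.165 ] 0.08891453019022008 9.263879442965788
tri slots [0.5516 0.1097 0.2214] [0.4785 0.1445 0.1022]
tri swapped [0.56   0.1326 0.1678] [0.4728 0.1198 0.1611]
tri lug [ 0.601  -0.0724  0.0114]
top [ 85  97 100 100  99  98  91  75  55  48  49  50  51  52  51  52  52  53
  53  54  54  54  54  55  55  55  56  55  56  56  56  63  80  95  97  97
  97  96  93  85  79]
[ 89  92  92  93  94  89  82  77  73  67  61  55  52  52  53  53  53  52
  53  54  53  53  54  54  54  53  54  54  54  54  55  55  55  54  55  54
  56  56  56  58  62  75  87  95  99 100 100  99 100]
scene [135 136 136 128 112 124 132 131 133 132 105  63  47  47  48  47  46  48
  48  47  47  47  47  48  48  48  48  48  47  42  81 132 146 139 133 150
 143 134 134 133 134]
[138 137 136 136 137 137 136 136 137 135 135 136 134 133 132 151  94  75
  89 109  48  48  47  48  47  47  50  48  47 131 132 133 120  77  48  40
  40  39  40 110 110 109 109 108 108 107 109 108 107]
scene slots [0.4779 0.1189 0.165 ] [0.5566 0.1336 0.165 ] [0.5173 0.1263 0.165 ] 0.08003902541060404
[[     0      0    560    420 235049]
 [   289    226      2      2      3]
 [   292    229     11     15    105]
 [   285    234      7     13     40]
 [   297    248      2      2      3]] [[279.4903 209.4824]
 [289.3333 226.6667]
 [297.4476 235.6667]
 [287.2    239.875 ]
 [297.6667 248.3333]]
```

Slots lie at about 9° from world x, jar axis is near (0.517,0.126), and the lid is at (0.566,-0.087) with its bar at about 21.6°. Setting out above the lid.

>>> move_arm --increments '[[[0, -0.063, -0.082, 0, 0, 0, 0.4], [0, -0.063, -0.082, 0, 0, 0, 0.4], [0, -0.063, -0.082, 0, 0, 0, 0.4], [0, -0.063, -0.082, 0, 0, 0, 0.4], [0, -0.063, -0.082, 0, 0, 0, 0.4], [0, -0.063, -0.082, 0, 0, 0, 0.4], [0, -0.063, -0.082, 0, 0, 0, 0.4], [0, -0.063, -0.082, 0, 0, 0, 0.4]]]'

```text
time: 1.1
position: [0.3591, -0.3445, 0.2311]
tcp_rot: [[-0.0, 0.246, -0.969], [0.0, -0.969, -0.246], [-1.0, -0.0, 0.0]]
force: [-0.2, -0.4, -0.3]
grip_width: 0.599
```

>>> move_arm --increments '[[[0, -0.063, -0.082, 0, 0, 0, 0.4], [0, -0.063, -0.082, 0, 0, 0, 0.4], [0, -0.063, -0.082, 0, 0, 0, 0.4], [0, -0.063, -0.082, 0, 0, 0, 0.4], [0, -0.063, -0.082, 0, 0, 0, 0.4], [0, -0.063, -0.082, 0, 0, 0, 0.4], [0, -0.063, -0.082, 0, 0, 0, 0.4], [0, -0.063, -0.082, 0, 0, 0, 0.4]]]'

```text
time: 2.1
position: [0.5638, -0.0848, 0.231]
tcp_rot: [[-0.001, 0.246, -0.969], [-0.0, -0.969, -0.246], [-1.0, -0.0, 0.001]]
force: [-0.1, -0.6, -0.7]
grip_width: 0.602
```

>>> move_arm --increments '[[[0, 0, 0, -0.247, 0, 0, 0.4], [0, 0, 0, 0, 0, 0, 0.4], [0, 0, 0, 0, 0, 0, 0.4]]]'

```text
time: 2.48
position: [0.5628, -0.0865, 0.2311]
tcp_rot: [[-0.001, 0.366, -0.931], [-0.0, -0.931, -0.366], [-1.0, 0.0, 0.001]]
force: [0.3, -0.1, 0.2]
grip_width: 0.603
```

```bash
python3 - <<'E'
from h import *
s=robot.observe();print({k:np.round(v,4).tolist() for k,v in s.items()})
E
```

```text
{'time': 2.475, 'qpos': [15.7957, 21.0077, -16.8012, 96.9483, 6.6925, 63.0611, -71.5529], 'qvel': [0.1833, -0.2036, 0.0417, -0.1002, -0.0227, -0.028, 0.4273], 'effort': [-0.4505, -59.7853, -3.3627, -30.9585, -0.0056, -0.0059, 0.064], 'position': [0.5628, -0.0865, 0.2311], 'tcp_rot': [[-0.0006, 0.3655, -0.9308], [-0.0003, -0.9308, -0.3655], [-1.0, 0.0, 0.0007]], 'force': [0.3055, -0.1119, 0.1867], 'ft_torque': [0.0519, -0.0373, 0.0573], 'grip_width': 0.6025}
```

>>> move_arm --increments '[[[0, 0, 0, -0.333, 0, 0, 0.4], [0, 0, 0, -0.333, 0, 0, 0.4], [0, 0, 0, -0.333, 0, 0, 0.4], [0, 0, 0, -0.333, 0, 0, 0.4], [0, 0, 0, -0.333, 0, 0, 0.4], [0, 0, 0, -0.333, 0, 0, 0.4], [0, 0, 0, -0.333, 0, 0, 0.4], [0, 0, 0, -0.333, 0, 0, 0.4]]]'

```text
time: 3.48
position: [0.5629, -0.0867, 0.2313]
tcp_rot: [[-0.0, 0.979, 0.203], [-0.001, 0.203, -0.979], [-1.0, -0.0, 0.0]]
force: [-0.8, 0.1, 0.1]
grip_width: 0.596
```

>>> move_arm --increments '[[[0, 0, 0, -0.333, 0, 0, 0.4], [0, 0, 0, -0.333, 0, 0, 0.4], [0, 0, 0, -0.333, 0, 0, 0.4], [0, 0, 0, -0.333, 0, 0, 0.4], [0, 0, 0, -0.333, 0, 0, 0.4], [0, 0, 0, -0.333, 0, 0, 0.4], [0, 0, 0, -0.333, 0, 0, 0.4], [0, 0, 0, -0.333, 0, 0, 0.4]]]'

```text
time: 4.47
position: [0.5629, -0.0868, 0.2313]
tcp_rot: [[-0.0, -0.028, 1.0], [-0.001, 1.0, 0.028], [-1.0, -0.001, -0.0]]
force: [-0.0, 0.1, -0.5]
grip_width: 0.602
```

>>> move_arm --increments '[[[0, 0, 0, -0.333, 0, 0, 0.4], [0, 0, 0, -0.333, 0, 0, 0.4], [0.05, 0, 0.008, 0, 0, 0, 0.4], [0.08, 0, 0, 0, 0, 0, 0.4], [0.08, 0, 0, 0, 0, 0, 0.4], [0, 0, 0, 0, 0, 0, 0.4], [0, 0, 0, 0, 0, 0, 0.4]]]'

```text
time: 5.35
position: [0.5666, -0.0845, 0.1479]
tcp_rot: [[0.001, -0.364, 0.931], [0.0, 0.931, 0.364], [-1.0, -0.0, 0.001]]
force: [-0.3, 0.2, 0.7]
grip_width: 0.602
```

```bash
python3 - <<'E'
from h import *
s=robot.observe();print({k:np.round(v,4).tolist() for k,v in s.items()})
t=robot.capture("top");s=robot.capture("scene")
cv2.imwrite("pics/v5.png",cv2.convertScaleAbs(np.hstack([cv2.resize(t[200:290,250:340],None,fx=4.4,fy=4.4),cv2.resize(s[180:270,210:300],None,fx=4.4,fy=4.4)]),alpha=1.5,beta=10))
E
```

```text
{'time': 5.35, 'qpos': [39.3258, 35.297, -53.8787, 100.2956, 32.177, 61.2203, 85.6604], 'qvel': [0.2701, -0.7521, -0.7082, -0.7401, 0.1386, 0.137, 0.4925], 'effort': [0.1476, -60.9336, -14.8238, -25.054, 0.05, 0.0208, -0.0788], 'position': [0.5666, -0.0845, 0.1479], 'tcp_rot': [[0.0005, -0.3644, 0.9313], [0.0001, 0.9313, 0.3644], [-1.0, -0.0001, 0.0005]], 'force': [-0.2692, 0.2487, 0.7277], 'ft_torque': [-0.0156, 0.0219, 0.0071], 'grip_width': 0.6021}
```

View pics/v5.png

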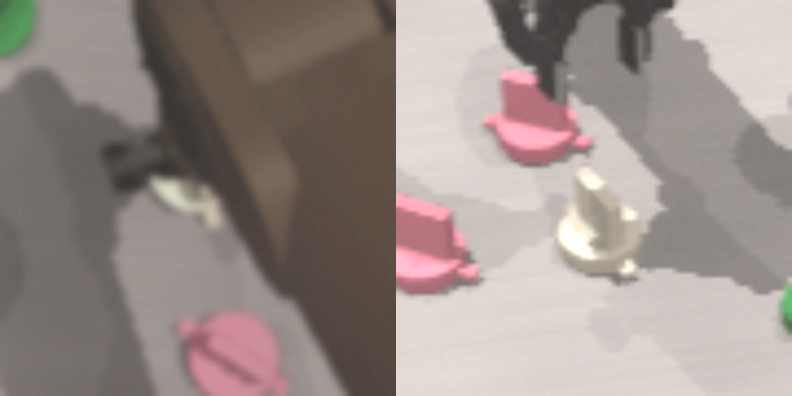

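The gripper stands over the white lid with the bar between the fingers, clear of the pink ones. Descending with a 2 mm sideways correction.

>>> move_arm --increments '[[[0.06, -0.005, -0.002, 0, 0, 0, 0.4], [0.07, 0, 0, 0, 0, 0, 0.4], [0.07, 0, 0, 0, 0, 0, 0.4], [0.05, 0, 0, 0, 0, 0, 0.4], [0.03, 0, 0, 0, 0, 0, 0.4], [0.017, 0, 0, 0, 0, 0, 0.4], [0, 0, 0, 0, 0, 0, 0.4]]]'

```text
time: 6.32
position: [0.5664, -0.0867, 0.0286]
tcp_rot: [[0.0, -0.366, 0.931], [-0.0, 0.931, 0.366], [-1.0, -0.0, 0.0]]
force: [-0.4, 0.7, 0.1]
grip_width: 0.6
```

>>> move_arm --increments '[[[0, 0, 0, 0, 0, 0, 0.7], [0, 0, 0, 0, 0, 0, 0.8], [0, 0, 0, 0, 0, 0, 0.9], [0, 0, 0, 0, 0, 0, 1], [0, 0, 0, 0, 0, 0, 1], [0, 0, 0, 0, 0, 0, 1]]]'

```text
time: 7.08
position: [0.5665, -0.0867, 0.0289]
tcp_rot: [[0.001, -0.366, 0.931], [-0.0, 0.931, 0.366], [-1.0, -0.0, 0.0]]
force: [-0.6, 0.4, 4.7]
grip_width: 0.125
```

>>> move_arm --increments '[[[-0.05, 0, 0, 0, 0, 0, 1], [-0.1, 0, 0, 0, 0, 0, 1], [-0.1, 0, 0, 0, 0, 0, 1], [-0.1, 0, 0, 0, 0, 0, 1], [-0.1, 0, 0, 0, 0, 0, 1], [-0.038, 0, 0, 0, 0, 0, 1], [0, 0, 0, 0, 0, 0, 1]]]'

```text
time: 7.95
position: [0.5665, -0.0868, 0.2245]
tcp_rot: [[0.001, -0.366, 0.931], [-0.001, 0.931, 0.366], [-1.0, -0.001, 0.001]]
force: [0.3, -0.2, -2.2]
grip_width: 0.136
```

>>> move_arm --increments '[[[0, 0.07, 0.01, 0, 0, 0, 1], [0, 0.1, 0.014, 0, 0, 0, 1], [0, 0.1, 0.014, 0, 0, 0, 1], [0, 0.1, 0.014, 0, 0, 0, 1], [0, 0.1, 0.014, 0, 0, 0, 1], [0, 0.07, 0.012, 0, 0, 0, 1], [0, 0, 0, 0.205, 0, 0, 1], [0, 0, 0, 0.203, 0, 0, 1]]]'

```text
time: 8.95
position: [0.5151, 0.1256, 0.2218]
tcp_rot: [[-0.003, -0.158, 0.987], [-0.001, 0.987, 0.158], [-1.0, -0.0, -0.003]]
force: [-0.6, -0.7, -1.3]
grip_width: 0.13
```

>>> move_arm --increments '[[[0, 0, 0, 0, 0, 0, 1], [0, 0, 0, 0, 0, 0, 1]]]'

```text
time: 9.2
position: [0.5158, 0.1253, 0.2228]
tcp_rot: [[-0.001, -0.163, 0.987], [-0.0, 0.987, 0.163], [-1.0, -0.0, -0.001]]
force: [-0.4, 0.8, -1.8]
grip_width: 0.131
```

```bash
python3 - <<'E'
from h import *
s=robot.observe();print({k:np.round(v,4).tolist() for k,v in s.items()})
t=robot.capture("top");s=robot.capture("scene");cv2.imwrite("pics/t6.png",t);cv2.imwrite("pics/s6.png",s)
cv2.imwrite("pics/v6.png",cv2.convertScaleAbs(np.hstack([cv2.resize(t[215:285,180:250],None,fx=5.6,fy=5.6,interpolation=2),cv2.resize(s[125:195,287:357],None,fx=5.6,fy=5.6,interpolation=2)]),alpha=1.5,beta=10))
E
```

```text
{'time': 9.2, 'qpos': [20.7661, 26.3784, -55.4993, 100.7005, 23.6718, 65.6417, 57.3529], 'qvel': [0.2316, -0.1363, -0.2903, -0.3337, -0.1114, 0.0441, -0.2541], 'effort': [-0.2191, -53.8787, -12.3806, -29.6709, 0.001, -0.0002, -0.0529], 'position': [0.5158, 0.1253, 0.2228], 'tcp_rot': [[-0.0014, -0.1628, 0.9866], [-0.0004, 0.9867, 0.1628], [-1.0, -0.0001, -0.0015]], 'force': [-0.3933, 0.7953, -1.8312], 'ft_torque': [-0.0216, -0.0211, 0.0253], 'grip_width': 0.1306}
```

View pics/v6.png

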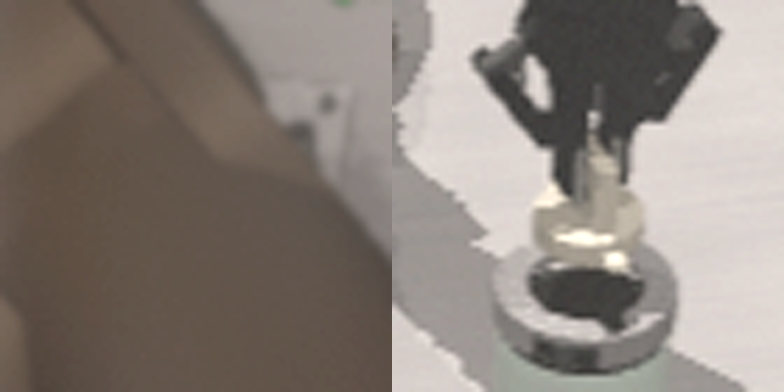

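The scene crop shows the lid hanging above the collar. The near lug is at about (326.8,171.8), the plug centre column about 322 and the collar centre column about 321.5. Comparing with projections.

```bash
python3 - <<'E'
from h import *
np.set_printoptions(precision=2,suppress=True)
def pr(X): p=P("scene")@np.r_[X,1];return p[:2]/p[2]
c=np.array([.5158,.1253,.2228-.0289]);u=np.array([.9866,.1628,0])
print("lug",pr(c+.041*u+[0,0,.0085]),"plug top",pr(c+[0,0,.019]))
j=np.array([.5168,.126,.165]);print("mouth",pr(j),"slot end",pr(j+.045*np.array([.987,.161,0])))
e=1e-3;print("px/mm",pr(j+[e,0,0])-pr(j),pr(j+[0,e,0])-pr(j))
s=cv2.imread("pics/s6.png")
g=cv2.cvtColor(s,6)
for r in(158,161,164): print(r,[int(v) for v in g[r,305:342]])
for r in(173,176,179,182): print(r,[int(v) for v in g[r,300:344]])
E
```

```text
lug [327.49 173.12] plug top [321.92 162.41]
mouth [321.61 175.58] slot end [327.77 184.26]
px/mm [0.08 0.2 ] [ 0.32 -0.04]
158 [135, 136, 137, 136, 136, 137, 137, 137, 137, 143, 159, 121, 47, 37, 56, 74, 66, 80, 90, 98, 101, 102, 102, 110, 130, 137, 137, 137, 137, 137, 137, 136, 137, 137, 137, 137, 138]
161 [136, 135, 136, 136, 136, 136, 137, 149, 155, 155, 156, 126, 98, 89, 78, 77, 83, 86, 99, 104, 101, 102, 99, 97, 110, 117, 124, 134, 138, 138, 139, 138, 139, 137, 137, 137, 136]
164 [139, 139, 138, 138, 138, 138, 131, 107, 96, 97, 98, 97, 97, 97, 96, 97, 94, 97, 104, 102, 101, 101, 112, 118, 117, 117, 117, 129, 136, 135, 135, 136, 136, 135, 136, 136, 136]
173 [95, 95, 96, 95, 95, 104, 106, 111, 115, 115, 115, 95, 83, 77, 61, 63, 66, 53, 45, 42, 39, 38, 38, 38, 42, 63, 94, 94, 109, 100, 76, 80, 85, 85, 90, 93, 95, 123, 136, 136, 135, 135, 135, 135]
176 [94, 96, 96, 95, 91, 106, 115, 114, 114, 114, 114, 77, 38, 42, 41, 39, 36, 33, 35, 36, 36, 36, 37, 35, 35, 37, 37, 37, 36, 38, 48, 49, 74, 87, 86, 86, 85, 94, 124, 135, 135, 136, 136, 137]
179 [96, 95, 96, 96, 92, 82, 91, 109, 115, 114, 115, 114, 120, 88, 43, 36, 36, 35, 36, 37, 38, 37, 36, 38, 36, 39, 38, 36, 36, 43, 63, 85, 88, 86, 86, 88, 87, 87, 123, 137, 137, 137, 137, 138]
182 [95, 96, 95, 95, 97, 83, 76, 76, 79, 87, 117, 135, 132, 127, 128, 137, 133, 127, 126, 127, 118, 112, 113, 90, 53, 38, 37, 38, 59, 81, 84, 125, 133, 114, 86, 74, 72, 107, 131, 136, 136, 136, 136, 136]
```

>>> move_arm --increments '[[[0.02, 0.001, 0.002, 0, 0, 0, 1], [0.03, 0, 0, 0, 0, 0, 1], [0.015, 0, 0, 0, 0, 0, 1], [0.005, 0, 0, 0, 0, 0, 1], [0.003, 0, 0, 0, 0, 0, 1], [0, 0, 0, 0, 0, 0, 1]]]'

```text
time: 10.05
position: [0.517, 0.1262, 0.1946]
tcp_rot: [[0.0, -0.161, 0.987], [0.0, 0.987, 0.161], [-1.0, -0.0, 0.0]]
force: [0.1, 0.3, -1.2]
grip_width: 0.128
```

>>> move_arm --increments '[[[0.003, 0, 0, 0, 0, 0, 1], [0.003, 0, 0, 0, 0, 0, 1], [0.003, 0, 0, 0, 0, 0, 1], [0, 0, 0, 0, 0, 0, 1]]]'

```text
time: 10.55
position: [0.5169, 0.1261, 0.1908]
tcp_rot: [[-0.0, -0.161, 0.987], [-0.0, 0.987, 0.161], [-1.0, -0.0, -0.0]]
force: [-0.3, -0.2, -2.7]
grip_width: 0.13
```

Nose is in without contact. Continuing gently.

>>> move_arm --increments '[[[0.003, 0, 0, 0, 0, 0, 1], [0.003, 0, 0, 0, 0, 0, 1], [0, 0, 0, 0, 0, 0, 1]]]'

```text
time: 10.92
position: [0.5168, 0.1261, 0.1884]
tcp_rot: [[-0.0, -0.161, 0.987], [-0.0, 0.987, 0.161], [-1.0, -0.0, -0.0]]
force: [0.3, -0.0, -1.0]
grip_width: 0.132
```

>>> move_arm --increments '[[[0.003, 0, 0, 0, 0, 0, 1], [0.003, 0, 0, 0, 0, 0, 1], [0, 0, 0, 0, 0, 0, 1]]]'

```text
time: 11.3
position: [0.5168, 0.1261, 0.186]
tcp_rot: [[-0.0, -0.161, 0.987], [-0.0, 0.987, 0.161], [-1.0, -0.0, -0.0]]
force: [-0.7, 0.9, -2.4]
grip_width: 0.133
```

Lugs are entering the slots (the lid is below 159 mm with no force). Continuing onto the seal.

>>> move_arm --increments '[[[0.003, 0, 0, 0, 0, 0, 1], [0.003, 0, 0, 0, 0, 0, 1], [0.003, 0, 0, 0, 0, 0, 1], [0, 0, 0, 0, 0, 0, 1]]]'

```text
time: 11.8
position: [0.5169, 0.1261, 0.1824]
tcp_rot: [[-0.0, -0.161, 0.987], [-0.0, 0.987, 0.161], [-1.0, -0.0, -0.0]]
force: [-0.2, -0.7, -1.6]
grip_width: 0.133
```

>>> move_arm --increments '[[[0.003, 0, 0, 0, 0, 0, 1], [0.003, 0, 0, 0, 0, 0, 1], [0.003, 0, 0, 0, 0, 0, 1], [0, 0, 0, 0, 0, 0, 1]]]'

```text
time: 12.3
position: [0.517, 0.1263, 0.1791]
tcp_rot: [[0.0, -0.161, 0.987], [0.0, 0.987, 0.161], [-1.0, -0.0, 0.0]]
force: [-1.7, -1.6, 4.3]
grip_width: 0.132
```

Seal is touched at the expected height. Pressing about 3 mm more.

>>> move_arm --increments '[[[0.003, 0, 0, 0, 0, 0, 1], [0.003, 0, 0, 0, 0, 0, 1], [0.0015, 0, 0, 0, 0, 0, 1], [0, 0, 0, 0, 0, 0, 1]]]'

```text
time: 12.8
position: [0.517, 0.1263, 0.1762]
tcp_rot: [[0.0, -0.161, 0.987], [-0.0, 0.987, 0.161], [-1.0, -0.0, 0.0]]
force: [-2.6, -1.0, 7.7]
grip_width: 0.129
```

>>> move_arm --increments '[[[0, 0, 0, 0.1, 0, 0, 1], [0, 0, 0, 0.1, 0, 0, 1], [0, 0, 0, 0.1, 0, 0, 1], [0, 0, 0, 0, 0, 0, 1]]]'

```text
time: 13.3
position: [0.5176, 0.1266, 0.1766]
tcp_rot: [[0.002, -0.003, 1.0], [0.0, 1.0, 0.003], [-1.0, 0.0, 0.002]]
force: [-0.5, -0.1, 6.7]
grip_width: 0.13
```

```bash
python3 - <<'E'
from h import *
s=robot.observe();print({k:np.round(s[k],3).tolist() for k in("position","force","ft_torque","qpos")})
E
```

```text
{'position': [0.518, 0.127, 0.177], 'force': [-0.509, -0.08, 6.701], 'ft_torque': [-0.138, 0.167, -0.04], 'qpos': [17.617, 28.267, -51.344, 104.135, 25.377, 59.778, 46.67]}
```

>>> move_arm --increments '[[[0, 0, 0, 0.1, 0, 0, 1], [0, 0, 0, 0.1, 0, 0, 1], [0, 0, 0, 0.1, 0, 0, 1], [0, 0, 0, 0.1, 0, 0, 1], [0, 0, 0, 0.1, 0, 0, 1], [0, 0, 0, 0, 0, 0, 1]]]'

```text
time: 14.05
position: [0.5179, 0.1265, 0.1767]
tcp_rot: [[0.002, 0.256, 0.967], [0.001, 0.967, -0.256], [-1.0, 0.001, 0.002]]
force: [-0.1, -0.9, 7.0]
grip_width: 0.129
```

```bash
python3 - <<'E'
from h import *
s=robot.observe();print({k:np.round(s[k],3).tolist() for k in("position","force","ft_torque","qpos")})
E
```

```text
{'position': [0.518, 0.127, 0.177], 'force': [-0.078, -0.862, 7.013], 'ft_torque': [-0.181, 0.056, -0.056], 'qpos': [15.304, 27.001, -47.614, 104.284, 23.131, 58.788, 33.75]}
```

>>> move_arm --increments '[[[0, 0, 0, 0.1, 0, 0, 1], [0, 0, 0, 0.1, 0, 0, 1], [0, 0, 0, 0.08, 0, 0, 1], [0, 0, 0, 0, 0, 0, 1]]]'

```text
time: 14.55
position: [0.5178, 0.1263, 0.1766]
tcp_rot: [[0.002, 0.394, 0.919], [-0.0, 0.919, -0.394], [-1.0, 0.001, 0.002]]
force: [-0.5, -1.4, 8.2]
grip_width: 0.127
```

```bash
python3 - <<'E'
from h import *
s=robot.observe();print({k:np.round(s[k],3).tolist() for k in("position","force","ft_torque","qpos")})
E
```

```text
{'position': [0.518, 0.126, 0.177], 'force': [-0.536, -1.423, 8.21], 'ft_torque': [-0.362, 0.122, 0.188], 'qpos': [13.981, 26.355, -45.541, 104.391, 21.927, 58.318, 26.49]}
```

>>> move_arm --increments '[[[0, 0, 0, 0.04, 0, 0, 1], [0, 0, 0, 0.04, 0, 0, 1], [0, 0, 0, 0, 0, 0, 1]]]'

```text
time: 14.92
position: [0.5173, 0.1254, 0.1765]
tcp_rot: [[0.001, 0.431, 0.902], [-0.002, 0.902, -0.431], [-1.0, -0.001, 0.002]]
force: [-3.0, -4.3, 11.8]
grip_width: 0.133
```

```bash
python3 - <<'E'
from h import *
s=robot.observe();print({k:np.round(s[k],3).tolist() for k in("position","force","ft_torque","qpos")})
E
```

```text
{'position': [0.517, 0.125, 0.176], 'force': [-2.969, -4.322, 11.785], 'ft_torque': [-0.997, 0.626, 0.66], 'qpos': [13.622, 26.164, -44.939, 104.453, 21.615, 58.265, 24.446]}
```

>>> move_arm --increments '[[[0, 0, 0, 0.02, 0, 0, 1], [0, 0, 0, 0, 0, 0, 1]]]'

```text
time: 15.18
position: [0.5173, 0.1253, 0.1765]
tcp_rot: [[0.001, 0.44, 0.898], [-0.002, 0.898, -0.44], [-1.0, -0.001, 0.002]]
force: [-1.9, -4.5, 10.8]
grip_width: 0.135
```

```bash
python3 - <<'E'
from h import *
s=robot.observe();print({k:np.round(s[k],3).tolist() for k in("position","force","ft_torque","tcp_rot")})
s=robot.capture("scene");cv2.imwrite("pics/s7.png",s)
s0=cv2.imread("pics/scene0.png")
f=lambda s:cv2.convertScaleAbs(cv2.resize(s[140:210,287:357],None,fx=5.6,fy=5.6,interpolation=2),alpha=1.5,beta=10)
cv2.imwrite("pics/v7.png",np.hstack([f(s0),f(s)]))
E
```

```text
{'position': [0.517, 0.125, 0.176], 'force': [-1.933, -4.51, 10.773], 'ft_torque': [-1.042, 0.715, 0.898], 'tcp_rot': [[0.001, 0.44, 0.898], [-0.002, 0.898, -0.44], [-1.0, -0.001, 0.002]]}
```

View pics/v7.png

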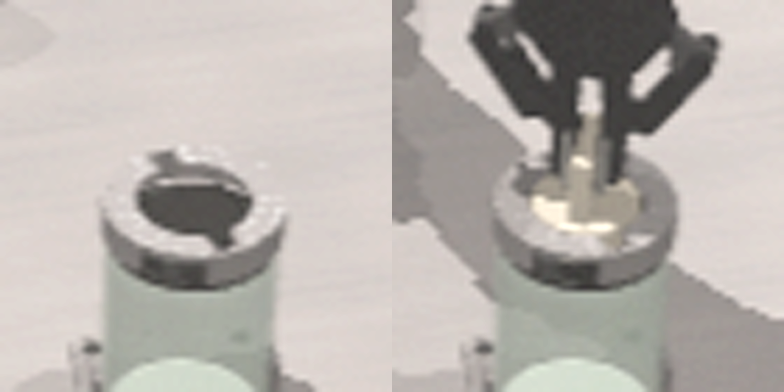

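The lid sits in the collar with its lugs under the lip, and the torque rises steeply at the expected 35° of turn, which means the stop. Easing up to the lip, then releasing.

>>> move_arm --increments '[[[-0.003, 0, 0, 0, 0, 0, 1], [-0.003, 0, 0, 0, 0, 0, 1], [0, 0, 0, 0, 0, 0, 1]]]'

```text
time: 15.6
position: [0.517, 0.1254, 0.1777]
tcp_rot: [[-0.0, 0.441, 0.898], [-0.001, 0.898, -0.441], [-1.0, -0.001, -0.0]]
force: [3.4, -4.3, -7.7]
grip_width: 0.127
```

```bash
python3 - <<'E'
from h import *
s=robot.observe();print({k:np.round(s[k],3).tolist() for k in("position","force","ft_torque","tcp_rot")})
E
```

```text
{'position': [0.517, 0.125, 0.178], 'force': [3.443, -4.329, -7.66], 'ft_torque': [-0.907, -0.88, 0.904], 'tcp_rot': [[-0.0, 0.441, 0.898], [-0.001, 0.898, -0.441], [-1.0, -0.001, -0.0]]}
```

Lugs are against the lip (slight pull). Opening gradually.

>>> move_arm --increments '[[[0.001, 0, 0, 0, 0, 0, 0.8], [0, 0, 0, 0, 0, 0, 0.7], [0, 0, 0, 0, 0, 0, 0.6], [0, 0, 0, 0, 0, 0, 0.5], [0, 0, 0, 0, 0, 0, 0.5]]]'

```text
time: 16.23
position: [0.5169, 0.1262, 0.178]
tcp_rot: [[0.0, 0.441, 0.898], [0.0, 0.898, -0.441], [-1.0, 0.0, 0.0]]
force: [0.2, 0.5, -0.7]
grip_width: 0.503
```

>>> move_arm --increments '[[[-0.02, 0, 0, 0, 0, 0, 0.5], [-0.05, 0, 0, 0, 0, 0, 0.5], [-0.1, 0, 0, 0, 0, 0, 0.5], [-0.12, 0, 0, 0, 0, 0, 0.5], [-0.1, 0, -0.12, 0, 0, 0, 0.5], [0, 0, -0.15, 0, 0, 0, 0.5], [0, 0, -0.1, 0, 0, 0, 0.5], [0, 0, 0, 0, 0, 0, 0.5]]]'

```text
time: 17.23
position: [0.3816, 0.1932, 0.335]
tcp_rot: [[0.002, 0.437, 0.9], [-0.001, 0.9, -0.437], [-1.0, -0.0, 0.002]]
force: [1.6, -0.6, 0.8]
grip_width: 0.499
```

```bash
python3 - <<'E'
from h import *
s=robot.observe();print({k:np.round(s[k],3).tolist() for k in("position","force","ft_torque","tcp_rot")})
t=robot.capture("top");s=robot.capture("scene");cv2.imwrite("pics/s8.png",s);cv2.imwrite("pics/t8.png",t)
s0=cv2.imread("pics/scene0.png");t0=cv2.imread("pics/top0.png")
f=lambda s,x,y:cv2.convertScaleAbs(cv2.resize(s[y:y+50,x:x+66],None,fx=6,fy=6,interpolation=2),alpha=1.5,beta=10)
cv2.imwrite("pics/v8.png",np.vstack([np.hstack([f(t0,185,225),f(t,185,225)]),np.hstack([f(s0,290,155),f(s,290,155)])]))
E
```

```text
{'position': [0.382, 0.193, 0.335], 'force': [1.605, -0.614, 0.75], 'ft_torque': [-0.046, -0.039, 0.029], 'tcp_rot': [[0.002, 0.437, 0.9], [-0.001, 0.9, -0.437], [-1.0, -0.0, 0.002]]}
```

View pics/v8.png

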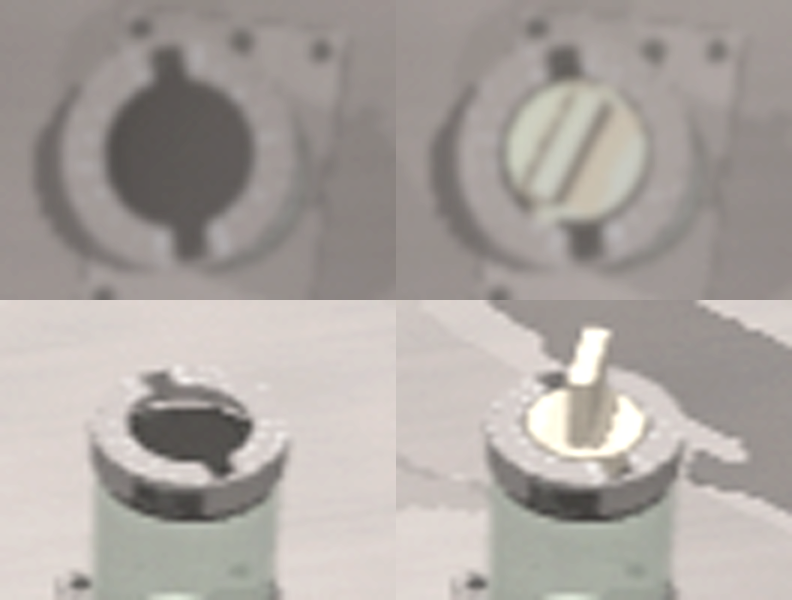

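In the top crop the tab's dark upright end moved from about (242,42) to (257,50) in crop pixels, clockwise. The lid is in the mouth with its bar turned. Measuring it more finely.

```bash
python3 - <<'E'
from h import *
np.set_printoptions(precision=4,suppress=True)
Q=[]
for f in("top0","t8"):
    g=255-cv2.cvtColor(cv2.imread(f"pics/{f}.png"),6).astype(float)
    w=g[228:238,221:233];w=np.clip(w-np.median(w)-12,0,None);Y,X=np.mgrid[228:238,221:233]
    p=np.array([(X*w).sum(),(Y*w).sum()])/w.sum();Q.append(plane("top",p,.16));print(p,w.max(),Q[-1])
c=np.array([.517,.126])
a=[np.arctan2(*(q[:2]-c)[::-1]) for q in Q];print("shift",np.linalg.norm(Q[1]-Q[0]),"rad",a[1]-a[0],"r",[np.linalg.norm(q[:2]-c) for q in Q])
t=cv2.imread("pics/t8.png")
b=cv2.resize(t[225:275,185:251],None,fx=6,fy=6,interpolation=2)
for L in cv2.createLineSegmentDetector().detect(cv2.cvtColor(b,6))[0][:,0]:
    if np.hypot(L[2]-L[0],L[3]-L[1])>70 and 100<L[0]<260:
        p=plane("top",(185+L[0]/6,225+L[1]/6),.2);q=plane("top",(185+L[2]/6,225+L[3]/6),.2);d=(p-q)*np.sign((p-q)[0]);print(L,np.degrees(np.arctan2(d[1],d[0])))
E
```

```text
[224.8119 231.495 ] 16.0 [0.5654 0.1022 0.16  ]
[227.4913 233.1156] 15.5 [0.5614 0.0952 0.16  ]
shift 0.008040198395662376 rad -0.14905308396004302 r [np.float64(0.053941375095077036), np.float64(0.05403497187815759)]
```

```bash
python3 -c "
from station import robot
print(robot.sign_off())"
```

```text
the job is handed in; nothing more can be done
None
```

The lid is on the jar, twisted to the stop and apparently locked. I let go, backed the arm well clear and handed the job in at about 17 s of the 72 s; sign-off gives no verdict.

**What I did:** I located the lid and the slots in the two camera views. I gripped the bar and lowered the lid into the collar with its lugs already in line with the slots, so no searching turn was needed. I then pressed it to about 147 mm and twisted it about 35° clockwise, until the torque rose steeply at the stop. After that I eased the lid up against the lip and released it.

**Last checks:**
- **Lock tab:** after release, the top camera shows the tab about 8.0 mm clockwise of where it started. About 8 mm is expected at the stop, and more than 6 mm is needed.
- **Lid:** the pictures show it centred in the mouth and upright.
- **Forces:** wrist readings peaked near 13 N and about 0.9 N m. The lid-to-jar contact force was not measured directly.
- **Check that failed:** my attempt to measure the bar's final angle from the picture found no usable lines. The stop is therefore confirmed by the torque and the tab only.
- **Other objects:** I felt no contact with them, but I did not check their positions again at the end.

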